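Push the waxed leather box home in its rack lane

ROBOT

A 6-joint arm with a two-finger parallel gripper is mounted at the origin on the work surface. World frame = base frame: x ahead of the robot, y to its left, z up, the work surface at z = 0. Lengths are in mm, angles in degrees, forces in N, time in s.
With the tool pointing down it reaches from about 350 to 850 mm from the base axis. Payload 8.1 kg.
Tool frame: the origin (TCP) lies midway between the tips of the shut fingers; the grasp point (between the pads) lies 19 mm behind it; x points along the fingers, z is the direction in which the jaws open and shut, and the axes are right-handed (so a half turn about x gives the same grasp; the last joint's range is limited). The gripper opens to 85 mm and grips with 20 to 120 N. Pads are 22 mm wide; open, the fingers measure 114 mm over their backs; the gripper's body (76 mm by 85 mm) begins 54 mm behind the grasp point. The pads swing forward as they close: fully open they stand 13 mm farther back than shut.
Start: joints at [60.94, 7.471, 85.268, -0, 87.261, -4.893], TCP at [245.622, 547.426, 231.292] pointing down, gripper open.
Joint ranges: [-169.43, 169.43], [-51.17, 129.36], [1.28, 143.12], [-76.62, 256.62], [0, 156.53], [-152.29, 152.29]. Speed limits (degrees/s): [136.94, 136.94, 159.86, 180, 180, 180].

INTERFACE

Orientations are given as [roll, pitch, yaw] about the fixed x, y, z axes, in that order (R = Rz(yaw) Ry(pitch) Rx(roll)).
In Python, from bench import r gives the robot as it stands. The module is installed in compiled form; this text tells all that it offers.
- The arm moves only by the tool servo_tool, never from a script. Its argument "commands" is a list that holds one entry, the list of rows, each a list of 7 numbers: the closure in counts, from 0 (fully open) to 255 (shut), then the shift along the tool's x, y, z in cm, then the turn, a rotation vector about the tool's x, y, z in degrees. A call has 1 to 8 rows; each row is the pose to reach, as a shift and turn from the pose commanded when the call began, along the tool's axes at that moment; what a row does not reach only later rows make up. A row lasts 1/10 s, in which the tool goes at most 50 mm and 8.59 degrees, less where a joint would pass 70% of its speed; a pose out of reach is approached as far as the arm can. A call with a gripper value outside its range is refused whole. The fingers move at their own pace and stop on an object; "force" is the grip in N (left out, the last holds). Time passes only in rows, so rows that repeat a pose let the fingers close. It gives the time, the measured TCP pose, the force and the opening at its end, in the units of the state.
- r.sense(): the state, without advancing time (a new reading comes with each control period).
- r.snapshot(name): name is "scene" or "side" or "wrist"; returns (picture, depth): 420x560x3 uint8, red, green, blue; 420x560 float32, mm along the optical axis (not along the pixel's ray), 0 where there is no reading.
- r.calibration(name): a dict with "fx", "fy", "cx", "cy" (pixels), "pose" (4x4, takes a point from camera to world coordinates). Camera axes: x right, y down, z forward; pixel columns grow to the right and rows downward; lengths in mm; the calibration is good to about 2 mm. The wrist camera is an equidistant fisheye: a pixel r from the principal point sees the ray r / f radians off the axis. A picture is of the moment at which its call begins: read the wrist's pose just before it. calibration takes no time and is no camera call; for the wrist camera it gives the pose at the moment of the call.
- r.hand_in(): hands the job in, once; it reports no verdict.
The state is a dict: "time": time; "joint_pos": joint angles; "qd": joint speeds; "joint_efforts": joint torques, N m; "tool_pos": TCP position; "tcp_rot": TCP orientation; "ft_force": force on the tool from outside, world axes, zero at the start; "wrist_torque": the same for the moment, N m; "finger_gap": finger opening in mm.
Only numpy, scipy, OpenCV 4.12 (cv2) and the standard library are available. Lean on these libraries where they do the work, as an engineer would, in place of code of your own. Each camera call takes 0.05 s, during which the arm holds its last target.

TASK

Push the tan leather-covered box into the empty lane of the box rack and on until it sits square against the rubber end stop, then take the hand away. Its wax is still soft, so bring it down the lane without the box or the hand touching either of the lane's two aluminium guide rails. Only push it, flat on the rack's bed, never lift or tip it, and leave the other things on the bench where they are.

Things in the scene. Friction and masses are not known exactly. Their poses are not given: they have to be found in the camera images.
- tan_box: The box to push: loose closed box in tan leather, pale stitching round the lid. 96 mm wide (its x), 130 mm long (its y), 58 mm high, 0.3 to 0.65 kg, friction about 0.6 (varies). Origin: centre of its underside. Starts on the bed before the mouth of the empty lane, pointing roughly down it, up to 22 mm off its middle line and 0.3 rad askew. Slides, and stops when no longer pushed.
- rack: Fixed two-lane rack: flat grey bed 320 mm (its x) by 600 mm (its y), top 18 mm over the table. Origin: at the bed's underside, midway between the lanes. +y is the way boxes are pushed (to the robot's left), +x points away from the robot. Empty lane: the farther one, middle at rack x = +67 mm; the nearer (x = -67 mm) holds two boxes. No rails before y = -50 mm. Place varies by some cm, yaw by 0.2 rad.
- lane_mouth (a point): Point on the bed's top in the middle of the empty lane, where its rails begin. Axes as the rack's: +y runs down the lane. The clear width between the two rails is 124 mm (14 mm beside the box on either side when it is centred and square).
- lane_end (a point): Point on the bed's top in the middle of the empty lane, at the face of the rubber of the end stop, 300 mm past the mouth. Axes as the rack's. With the box home its underside centre is 65 mm before this point.
- inner_rail: Guide rail of the empty lane on the robot's side: aluminium bar fixed on the bed, 10 mm thick, 30 mm high above the bed, 300 mm long, with a rounded nose at the mouth; the box stands 28 mm higher than the rail. Origin: underside centre of the bar. Not to be touched.
- outer_rail: Guide rail of the empty lane on the far side; same bar as the inner rail. Not to be touched.
- end_stop: Fixed end stop across the far end of both lanes: upright steel plate 45 mm high with a black rubber pad for each lane, rubber from 4 to 34 mm above the bed, 110 mm wide. It hardly gives: push the last stretch slowly and stop on contact. Origin: on the bed, at the rubber's face, midway between the two lanes. The box may touch it.
- brown_box: Bystander: dark brown leather box, same size as the tan one, at the end stop of the nearer lane. Origin: underside centre.
- oxblood_box: Bystander: dark red leather box, same size, behind the brown one in the nearer lane. Origin: underside centre.
- wax_tin: Bystander: flat round green tin with a brass-coloured lid, 63 mm across, 23 mm high, on the robot-side corner of the bed, before the nearer lane. Origin: underside centre.
- dye_jar: Bystander: amber jar with a black lid, 54 mm across, 75 mm high, on the table beyond the rack. Origin: underside centre.
- hammer: Bystander: hammer, 260 mm long, lying on the table to the right of the rack.
- brush: Bystander: brush lying on the table to the left of the rack.
- awl: Bystander: awl with a wooden handle, about 150 mm long, lying on the table beyond the rack.
There are look-alikes about, which are no part of the job. What is shaped like the tan_box but blue is not meant.

How it is judged:
By the outcome, as a careful person would: the job done as asked, in the order asked, and still so for the second after the job is handed in, with the robot touching nothing.
It also fails if it takes over 72 s, if anything falls off the work surface, if the arm or the gripper's body presses on something with over 40 N, if the wrist force passes 120 N, or if a joint passes its speed limit or range.

## Working session

There is one attempt and no reset: what is moved stays moved. The work goes in short steps, Python scripts to look and compute and a tool call to move; the robot and the scene stay as the last step left them, time stands still between calls to the robot, and variables do not carry over. Pictures are saved under pics/ and viewed, and the job is handed in when it is done.

Besides the shell and the picture viewer there is one more tool, called after "Request:" in YAML: its name, and indented under it one key for each argument. servo_tool: Moves the arm, as the interface text tells. Its arguments: {"type":"object","properties":{"commands":{"type":"array","items":{"type":"array","items":{"type":"array","items":{"type":"number"}}}},"force":{"type":"number"}},"required":["commands"]}

```bash
mkdir -p pics; python3 - <<'E'
from bench import r
import cv2,numpy as np
s=r.sense();print(s)
for n in ("scene","side"):
    c=r.calibration(n);p,d=r.snapshot(n)
    np.savez(f"{n}0.npz",p=p,d=d,pose=c["pose"],k=[c["fx"],c["fy"],c["cx"],c["cy"]])
    print(n,c)
    cv2.imwrite(f"pics/{n}0.png",p[:,:,::-1])
E
```

```text
{'time': 0.0, 'joint_pos': array([ 6.09395168e+01,  7.51686990e+00,  8.53285914e+01, -1.77413287e-03,
        8.72620032e+01, -4.89344172e+00]), 'qd': array([ 0.07304954,  0.04109734, -0.01403788, -0.0364399 ,  0.04321478,
        0.06214145]), 'joint_efforts': array([-3.78062959e-04, -5.69386983e+01, -5.00550771e+01, -4.39861617e-05,
        1.45632739e-02,  6.89975650e-05]), 'tool_pos': array([245.36445815, 546.93384994, 230.23266332]), 'tcp_rot': array([ 176.05120401,   89.89252092, -118.1157511 ]), 'ft_force': array([ 0.03044135, -0.32153491,  0.69092843]), 'wrist_torque': array([-0.04374206,  0.01252393,  0.03948931]), 'finger_gap': 85.36729227182859}
scene {'fx': 464.98578859580624, 'fy': 464.98578859580624, 'cx': 282.04070562407105, 'cy': 209.42555075507397, 'pose': array([[ 2.57833172e-02,  8.24246586e-01, -5.65643692e-01,
         1.32728398e+03],
       [ 9.99566084e-01, -2.93185803e-02,  2.83993213e-03,
        -3.10662286e+01],
       [-1.42430656e-02, -5.65471472e-01, -8.24644862e-01,
         1.22472544e+03],
       [ 0.00000000e+00,  0.00000000e+00,  0.00000000e+00,
         1.00000000e+00]])}
side {'fx': 382.62960256500077, 'fy': 382.62960256500077, 'cx': 282.98306558598307, 'cy': 202.9677276889812, 'pose': array([[ 9.75922722e-01, -1.35833864e-01,  1.70657557e-01,
         3.28064692e+02],
       [-2.18115214e-01, -6.10524144e-01,  7.61371147e-01,
        -8.85976369e+02],
       [ 7.70574194e-04, -7.80262412e-01, -6.25451816e-01,
         7.51992061e+02],
       [ 0.00000000e+00,  0.00000000e+00,  0.00000000e+00,
         1.00000000e+00]])}
```

View pics/scene0.png

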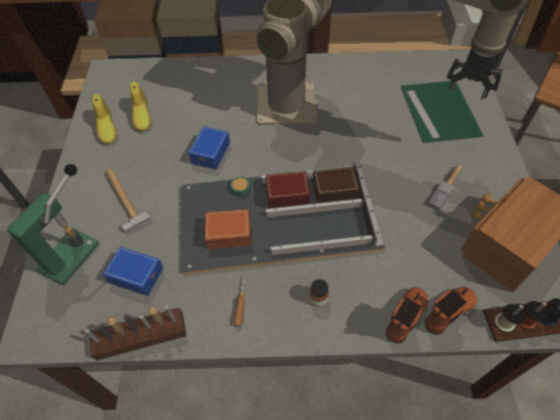

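View pics/side0.png

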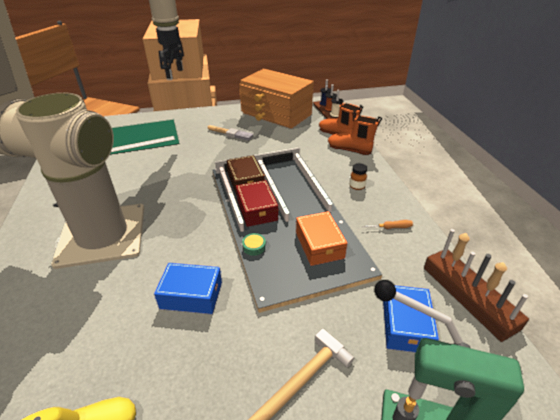

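The scene shows the tan (orange) box at about (228,229) on the grey bed. The white rails run at rows ~208 and ~243, columns 265–370, and the end stop is at the right, ~(370,205).

```bash
cat > h.py <<'E'
import numpy as np,cv2
def load(f):
    z=np.load(f);return z["p"],z["d"],z["pose"],z["k"]
def cloud(d,pose,k):
    v,u=np.indices(d.shape);X=np.stack([(u-k[2])/k[0]*d,(v-k[3])/k[1]*d,d],-1)
    return X@pose[:3,:3].T+pose[:3,3]
def ray(uv,pose,k,z):
    uv=np.asarray(uv,float).reshape(-1,2)
    D=np.c_[(uv[:,0]-k[2])/k[0],(uv[:,1]-k[3])/k[1],np.ones(len(uv))]@pose[:3,:3].T
    t=(z-pose[2,3])/D[:,2];return pose[:3,3]+D*t[:,None]
E
python3 - <<'E'
from h import *
for n in("scene","side"):
    p,d,pose,k=load(f"{n}0.npz")
    P=cloud(d,pose,k)
    hsv=cv2.cvtColor(p,cv2.COLOR_RGB2HSV)
    b=((P[...,0]>300)&(P[...,0]<800)&(P[...,1]>-330)&(P[...,1]<330)&(d>0))
    tan=b&(hsv[...,0]<16)&(hsv[...,1]>150)&(hsv[...,2]>130)
    nn,l,st,ce=cv2.connectedComponentsWithStats(tan.astype(np.uint8))
    print(n,[(s.tolist(),c.round().tolist()) for s,c in zip(st,ce) if s[4]>60][1:])
    for z0,z1 in((12,24),(40,54),(70,82)):
        m=b&(P[...,2]>z0)&(P[...,2]<z1);print(z0,m.sum(),np.median(P[m],0).round(1))
    m=tan&(abs(P[...,2]-76)<5)
    pts=P[m][:,:2].astype(np.float32)
    print("tan top",m.sum(),np.median(P[m],0),cv2.minAreaRect(pts))
    m2=b&(abs(P[...,2]-48)<5)&(hsv[...,1]<60)&(p.max(-1)>120)
    out=p.copy();out[m2]=[255,0,255];out[m]=[0,255,0]
    crop=out[150:290,160:400] if n=="scene" else out[130:320,200:400]
    cv2.imwrite(f"pics/{n}m.png",cv2.resize(crop[:,:,::-1],None,fx=3,fy=3,interpolation=0))
E
```

```text
scene [([207, 212, 39, 24, 797], [226.0, 223.0])]
12 9670 [569.4 -90.5  17.9]
40 1695 [510.   60.2  46.7]
70 3422 [474.  -11.8  75.6]
tan top 826 [ 585.13948332 -191.0578292    75.77814389] ((586.7017211914062, -189.94821166992188), (91.10255432128906, 123.19701385498047), 3.4609103202819824)
side [([236, 182, 38, 28, 612], [256.0, 195.0]), ([301, 214, 41, 32, 828], [321.0, 230.0]), ([297, 218, 50, 33, 155], [318.0, 241.0])]
12 9227 [ 524.8 -190.9   20. ]
40 1754 [497.7 -20.2  47.9]
70 3133 [477.7 -54.   77.7]
tan top 1639 [ 553.47299532 -159.70888181   77.78564917] ((515.2701416015625, -101.94772338867188), (156.49514770507812, 378.75677490234375), 33.045204162597656)
```

View pics/scenem.png

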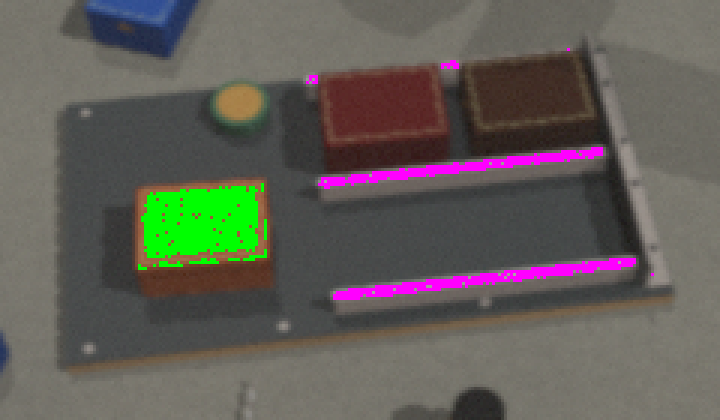

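View pics/sidem.png

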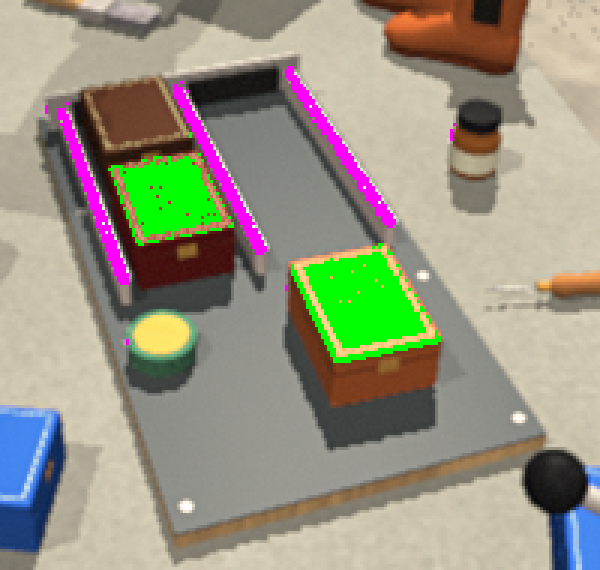

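```bash
cat >> h.py <<'E'
def railfit(f,n):
    p,d,pose,k=load(f);P=cloud(d,pose,k);hsv=cv2.cvtColor(p,cv2.COLOR_RGB2HSV)
    b=((P[...,0]>300)&(P[...,0]<800)&(P[...,1]>-330)&(P[...,1]<330)&(d>0))
    m2=b&(abs(P[...,2]-48)<5)&(hsv[...,1]<60)&(p.max(-1)>120)
    nn,l,st,ce=cv2.connectedComponentsWithStats(m2.astype(np.uint8),connectivity=8)
    res=[]
    for i in range(1,nn):
        if st[i,4]<100: continue
        v,u=np.nonzero(l==i);X=ray(np.c_[u,v],pose,k,48)[:,:2]
        vx,vy,x,y=cv2.fitLine(X.astype(np.float32),cv2.DIST_HUBER,0,.01,.01).ravel()
        if vy<0: vx,vy=-vx,-vy
        t=(X-[x,y])@[vx,vy];q=np.percentile(t,[1,99])
        w=abs((X-[x,y])@[vy,-vx])
        res.append(dict(a=np.degrees(np.arctan2(-vx,vy)),s=np.array([x+vx*q[0],y+vy*q[0]]),e=np.array([x+vx*q[1],y+vy*q[1]]),n=len(t),w=np.percentile(w,95)))
    return res
def tan(f,lo=150):
    "box top quad incl. border: rays onto z=76 from top pixels by depth"
    p,d,pose,k=load(f);P=cloud(d,pose,k);hsv=cv2.cvtColor(p,cv2.COLOR_RGB2HSV)
    m=(abs(P[...,2]-76)<9)&(hsv[...,0]<20)&(p[...,0]>110)&(hsv[...,1]>80)&(d>0)&(P[...,0]>400)&(P[...,0]<800)&(P[...,1]>-330)&(P[...,1]<330)
    m=cv2.morphologyEx(m.astype(np.uint8),cv2.MORPH_OPEN,np.ones((3,3)))
    nn,l,st,ce=cv2.connectedComponentsWithStats(m)
    out=[]
    for i in range(1,nn):
        if st[i,4]<200: continue
        v,u=np.nonzero(l==i);X=ray(np.c_[u,v],pose,k,76)[:,:2]
        out.append((len(v),cv2.minAreaRect(X.astype(np.float32)),p[l==i].mean(0).round()))
    return out
E
python3 - <<'E'
from h import *
for n in("scene","side"):
    for q in railfit(f"{n}0.npz",n): print(n,q)
    for q in tan(f"{n}0.npz"): print(n,q)
E
```

```text
scene {'a': np.float32(5.7826743), 's': array([522.70769726, -72.63612229]), 'e': array([493.7103208 , 213.69887402]), 'n': 286, 'w': np.float64(5.733211514989526)}
scene {'a': np.float32(5.61668), 's': array([655.42020109, -59.49842333]), 'e': array([627.08762294, 228.5959129 ]), 'n': 333, 'w': np.float64(5.633495746101824)}
scene (1187, ((585.0070190429688, -188.66976928710938), (95.76289367675781, 126.88563537597656), 3.312145948410034), array([153.,  90.,  60.]))
side {'a': np.float32(5.5738277), 's': array([652.84205422, -64.3287768 ]), 'e': array([623.57854487, 235.5339159 ]), 'n': 237, 'w': np.float64(6.7863566664147585)}
side {'a': np.float32(5.655387), 's': array([520.25101617, -78.11637771]), 'e': array([490.34205646, 223.912156  ]), 'n': 232, 'w': np.float64(5.875639358871177)}
side {'a': np.float32(5.6741223), 's': array([387.08875522, -92.7480444 ]), 'e': array([357.25828129, 207.48678342]), 'n': 228, 'w': np.float64(5.412489311463267)}
side (852, ((444.45672607421875, -8.400337219238281), (92.60916137695312, 131.4198455810547), 4.064297676086426), array([174.,  72.,  63.]))
side (1257, ((582.3231811523438, -194.41661071777344), (96.6098403930664, 138.70872497558594), 3.589313507080078), array([243., 163.,  96.]))
```

```bash
cat >> h.py <<'E'
from scipy.spatial.transform import Rotation as Ro
YAW=np.radians(5.65); M=np.array([588.0,-70.9])
ex=np.array([np.cos(YAW),np.sin(YAW)]);ey=np.array([-np.sin(YAW),np.cos(YAW)])
def lane2w(lat,al): return M+lat*ex+al*ey
def w2lane(p): d=np.asarray(p)[:2]-M;return np.array([d@ex,d@ey])
def Rdown(jawyaw):  # tool z along world yaw jawyaw deg, x down
    a=np.radians(jawyaw);x=np.array([0,0,-1.]);z=np.array([np.cos(a),np.sin(a),0]);return np.c_[x,np.cross(z,x),z]
def toR(e): return Ro.from_euler('xyz',e,degrees=True).as_matrix()
def state():
    from bench import r
    s=r.sense();return s,toR(s["tcp_rot"]),s["tool_pos"]
def plan(R0,p0,R1,p1):
    return (R0.T@(np.asarray(p1)-p0)/10).round(2),Ro.from_matrix(R0.T@R1).as_rotvec(degrees=True).round(2)
def best(R0,jaw):
    return min((Rdown(jaw),Rdown(jaw+180)),key=lambda R:Ro.from_matrix(R0.T@R).magnitude())
E
python3 - <<'E'
from h import *
s,R0,p0=state()
print(R0.round(3),p0)
a=np.degrees(np.arctan2(R0[1,2],R0[0,2]));print("jaw yaw",a)
p0=np.array([245.622,547.426,231.292]);R0=Rdown(a)
for j in (95.65,-84.35):
  print(plan(R0,p0,Rdown(j),np.r_[lane2w(-105,-118.6),130]))
p,d,pose,k=load("scene0.npz")
P=cloud(d,pose,k);print("tin",P[180:192,230:252][(P[180:192,230:252,2]>36)].mean(0), w2lane(P[186,240]))
E
```

```text
[[-0.001 -0.912  0.409]
 [-0.002  0.409  0.912]
 [-1.     0.    -0.002]] [245.38018233 546.94658918 230.30004286]
jaw yaw 65.83168605255828
(array([ 10.13, -53.34, -57.91]), array([-29.82,   0.  ,   0.  ]))
(array([ 10.13, -53.34, -57.91]), array([150.18,   0.  ,   0.  ]))
tin [ 421.01192303 -158.72582721   47.11658818] [-175.44262306  -71.28115602]
```

Request:
servo_tool:
  commands:
    - [[0,1,-8,-8,-4,0,0],[0,2,-12,-13,-7,0,0],[0,3,-16,-17,-9,0,0],[0,3.5,-20,-21,-11,0,0],[0,4,-23,-25,-13,0,0],[0,4.5,-26,-28,-14,0,0],[0,5,-27,-29,-15,0,0],[0,5,-27,-29,-15,0,0]]

```text
time: 0.9
tool_pos: [373.2, 170.4, 180.9]
tcp_rot: [-77.1, 90.0, 3.8]
ft_force: [0.7, 0.1, 0.6]
finger_gap: 85.6
```

```bash
python3 - <<'E'
from h import *
s,R0,p0=state()
print(s["time"],p0,s["joint_pos"].round(1))
print(plan(R0,p0,best(R0,95.65),np.r_[lane2w(-105,-118.6),130]))
E
```

```text
0.9 [373.2401014  170.42724494 180.87261975] [ 17.4 -21.9 117.5  -0.   84.4 -63.5]
(array([  5.09, -17.89, -34.57]), array([-14.76,   0.  ,   0.02]))
```

Request:
servo_tool:
  commands:
    - [[0,0,-2,-4,-2,0,0],[0,1,-5,-9,-4,0,0],[0,2,-7,-14,-6,0,0],[0,3,-10,-19,-8,0,0],[0,4,-13,-24,-10,0,0],[0,5,-15,-29,-13,0,0],[0,5,-17,-33,-14.5,0,0],[0,5.1,-17.9,-34.6,-14.8,0,0]]

```text
time: 1.7
tool_pos: [494.5, -199.8, 129.4]
tcp_rot: [52.8, 89.9, 148.5]
ft_force: [0.5, 0.5, 1.1]
finger_gap: 85.5
```

Request:
servo_tool:
  commands:
    - [[0,0,0,0,0,0,0]]

```text
time: 1.8
tool_pos: [494.7, -202.7, 128.6]
tcp_rot: [107.0, 89.9, -157.6]
ft_force: [-0.4, 1.3, -0.1]
finger_gap: 85.4
```

```bash
cat >> h.py <<'E'
def fray(uv,c,z):
    uv=np.asarray(uv,float).reshape(-1,2);q=uv-[c["cx"],c["cy"]];rr=np.linalg.norm(q,axis=1);th=rr/c["fx"]
    D=np.c_[q/np.maximum(rr,1e-6)[:,None]*np.sin(th)[:,None],np.cos(th)]@c["pose"][:3,:3].T
    o=c["pose"][:3,3];return o+D*((z-o[2])/D[:,2])[:,None]
E
python3 - <<'E'
from h import *
from bench import r
s,R0,p0=state()
print(s["time"],p0,w2lane(p0),s["joint_pos"].round(1),s["ft_force"])
print(plan(R0,p0,best(R0,95.65),np.r_[lane2w(-105,-118.6),40]))
c=r.calibration("wrist");p,d=r.snapshot("wrist");print(c["fx"],c["pose"].round(2))
cv2.imwrite("pics/w1.png",p[:,:,::-1])
E
```

```text
1.8 [ 494.71610166 -202.74497466  128.63449028] [-105.81102982 -122.02052696] [-2.770e+01  1.700e+00  1.023e+02 -1.000e-01  7.610e+01 -1.231e+02] [-0.43060507  1.34481959 -0.1251282 ]
(array([ 8.86, -0.1 ,  0.35]), array([-0.27, -0.03, -0.11]))
325.19226210127806 [[-9.0000e-02  9.5000e-01  3.0000e-01  4.1583e+02]
 [ 1.0000e+00  9.0000e-02  3.0000e-02 -2.1018e+02]
 [-0.0000e+00  3.1000e-01 -9.5000e-01  2.7261e+02]
 [ 0.0000e+00  0.0000e+00  0.0000e+00  1.0000e+00]]
```

View pics/w1.png

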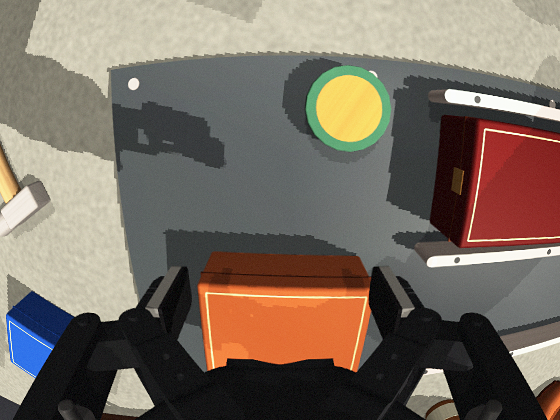

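```bash
python3 - <<'E'
from h import *
from bench import r
c=r.calibration("wrist")
P=fray([[202,281],[369,277]],c,76);print("box near top corners",[w2lane(q).round(1) for q in P])
P=fray([[418,258],[549,236]],c,48);print("rail top",P.round(1),[w2lane(q).round(1) for q in P])
E
```

```text
box near top corners [array([ -68.4, -175. ]), array([-70.7, -56.1])]
rail top [[519.  -83.6  48. ]
 [490.6  68.5  48. ]] [array([-69.9,  -5.9]), array([-83.2, 148.3])]
```

Request:
servo_tool:
  commands:
    - [[0,3,0,0.2,0,0,0],[0,6,0,0.4,0,0,0],[0,8.5,0,0.4,0,0,0],[0,8.9,-0.1,0.4,0,0,0],[0,8.9,-0.1,0.4,0,0,0]]

```text
time: 2.35
tool_pos: [494.8, -192.6, 40.9]
tcp_rot: [54.2, 89.9, 149.9]
ft_force: [0.4, -0.1, 1.5]
finger_gap: 85.8
```

```bash
cat > st.py <<'E'
import sys
from h import *
s,R0,p0=state()
print(s["time"],p0.round(1),"lane",w2lane(p0).round(1),"jaw",np.degrees(np.arctan2(R0[1,2],R0[0,2])).round(2),"tilt",R0[2].round(3),"f",s["ft_force"].round(1),"gap",s["finger_gap"].round(1))
jaw,lat,al,z=map(float,sys.argv[1:5])
print("y,z in lane:",(R0[:2,1]@ex).round(2),(R0[:2,1]@ey).round(2))
print(plan(R0,p0,best(R0,jaw),np.r_[lane2w(lat,al),z]))
E
python3 st.py 95.65 -59 -118.6 40
```

```text
Traceback (most recent call last):
  File "st.py", line 4, in <module>
    print(s["time"],p0.round(1),"lane",w2lane(p0).round(1),"jaw",np.degrees(np.arctan2(R0[1,2],R0[0,2])).round(2),"tilt",R0[2].round(3),"f",s["ft_force"].round(1),"gap",s["finger_gap"].round(1))
                                                                                                                                                                         ^^^^^^^^^^^^^^^^^^^^^
AttributeError: 'float' object has no attribute 'round'
```

```bash
sed -i 's/s\["finger_gap"\].round(1)/round(s["finger_gap"],1)/' st.py; python3 st.py 95.65 -59 -118.6 40
```

```text
2.35 [ 494.8 -192.6   40.9] lane [-104.8 -111.9] jaw 95.68 tilt [-1.     0.002  0.001] f [ 0.4 -0.1  1.5] gap 85.8
y,z in lane: -1.0 -0.0
(array([ 0.08, -4.58, -0.67]), array([ 0.03,  0.07, -0.09]))
```

Request:
servo_tool:
  commands:
    - [[0,0,-0.5,-0.4,0,0,0],[0,0,-1,-0.7,0,0,0],[0,0,-1.4,-0.7,0,0,0],[0,0,-1.8,-0.7,0,0,0],[0,0,-2.1,-0.7,0,0,0],[0,0,-2.4,-0.7,0,0,0]]

```text
time: 2.95
tool_pos: [520.3, -198.2, 41.3]
tcp_rot: [55.9, 90.0, 151.6]
ft_force: [-0.2, 0.3, -0.2]
finger_gap: 85.5
```

Request:
servo_tool:
  commands:
    - [[0,0,-0.3,0,0,0,0],[0,0,-0.6,0,0,0,0],[0,0,-0.9,0,0,0,0]]

```text
time: 3.25
tool_pos: [528.8, -197.6, 41.2]
tcp_rot: [100.9, 90.0, -163.5]
ft_force: [-2.7, -1.7, 0.6]
finger_gap: 85.7
```

```bash
python3 st.py 95.65 -59 -118.6 40
```

```text
3.25 [ 528.8 -197.6   41.2] lane [ -71.4 -120.3] jaw 95.62 tilt [-1.     0.001 -0.   ] f [-2.7 -1.7  0.6] gap 85.7
y,z in lane: -1.0 0.0
(array([ 0.12, -1.24,  0.17]), array([-0.03, -0.01, -0.05]))
```

Request:
servo_tool:
  commands:
    - [[0,0,-0.3,0,0,0,0],[0,0,-0.6,0,0,0,0],[0,0,-0.8,0,0,0,0],[0,0,-1.0,0,0,0,0],[0,0,-1.0,0,0,0,0]]

```text
time: 3.75
tool_pos: [539.2, -196.3, 41.2]
tcp_rot: [-73.2, 90.0, 22.5]
ft_force: [0.1, -0.2, -0.9]
finger_gap: 85.3
```

```bash
cat > look.py <<'E'
import sys
from h import *
from bench import r
t=sys.argv[1]
for n in ("scene","side"):
    c=r.calibration(n);p,d=r.snapshot(n)
    np.savez(f"{n}{t}.npz",p=p,d=d,pose=c["pose"],k=[c["fx"],c["fy"],c["cx"],c["cy"]])
    crop=p[130:300,150:410] if n=="scene" else p[110:330,180:440]
    cv2.imwrite(f"pics/{n}{t}.png",cv2.resize(crop[:,:,::-1],None,fx=3 if n=="scene" else 2.5,fy=3 if n=="scene" else 2.5))
    for q in tan(f"{n}{t}.npz"): print(n,q[0],np.round(q[1][0],1),np.round(q[1][1],1),round(q[1][2],2),w2lane(q[1][0]).round(1),q[2])
E
python3 st.py 95.65 -59 -118.6 40; python3 look.py 2
```

```text
3.75 [ 539.2 -196.3   41.2] lane [ -60.9 -120. ] jaw 95.64 tilt [-1. -0.  0.] f [ 0.1 -0.2 -0.9] gap 85.3
y,z in lane: -1.0 0.0
(array([ 0.12, -0.19,  0.14]), array([-0.01,  0.01,  0.02]))
scene 1193 [ 598.2 -186.2] [ 95.6 127.8] 6.35 [  -1.2 -115.7] [137.  79.  52.]
side 845 [444.   -8.6] [ 93.3 131.7] 4.21 [-137.2   76.2] [162.  69.  59.]
side 914 [ 596.1 -191.5] [ 94.7 139. ] 5.53 [  -3.8 -120.8] [236. 150.  88.]
```

Request:
servo_tool:
  commands:
    - [[0,0,-0.1,0,0,0,0],[0,0,-0.25,0,0,0,0],[0,0,-0.25,0,0,0,0],[0,0,-0.25,0,0,0,0]]

```text
time: 4.25
tool_pos: [541.5, -196.2, 41.3]
tcp_rot: [-81.5, 90.0, 14.2]
ft_force: [-1.3, -0.5, 0.8]
finger_gap: 85.1
```

```bash
python3 st.py 95.65 -59 -118.6 40; python3 look.py 3
```

```text
4.25 [ 541.5 -196.2   41.3] lane [ -58.6 -120.1] jaw 95.63 tilt [-1. -0.  0.] f [-1.3 -0.5  0.8] gap 85.1
y,z in lane: -1.0 0.0
(array([0.13, 0.04, 0.15]), array([-0.02,  0.  ,  0.01]))
scene 1206 [ 600.8 -186.5] [ 95.2 128.4] 5.82 [   1.4 -116.3] [137.  79.  52.]
side 854 [444.   -8.6] [ 93.3 131.7] 4.21 [-137.2   76.2] [162.  69.  60.]
side 905 [ 598.6 -190.4] [ 94.8 137.6] 5.28 [  -1.2 -120. ] [235. 149.  88.]
```

View pics/scene3.png

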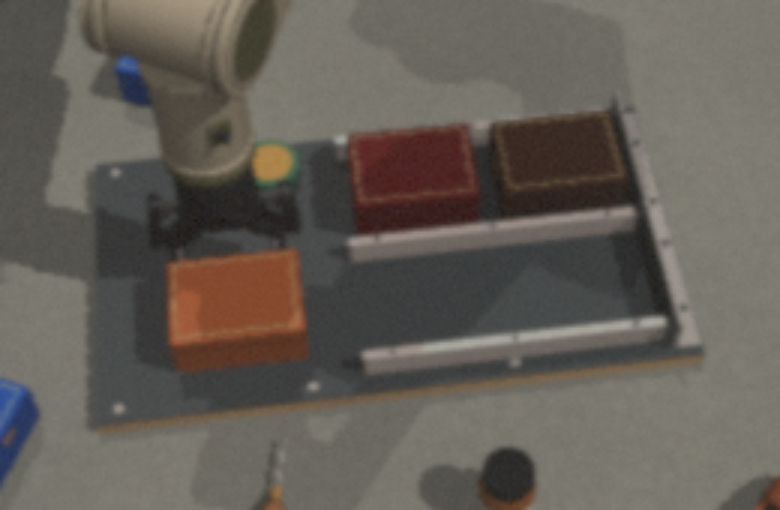

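View pics/side3.png

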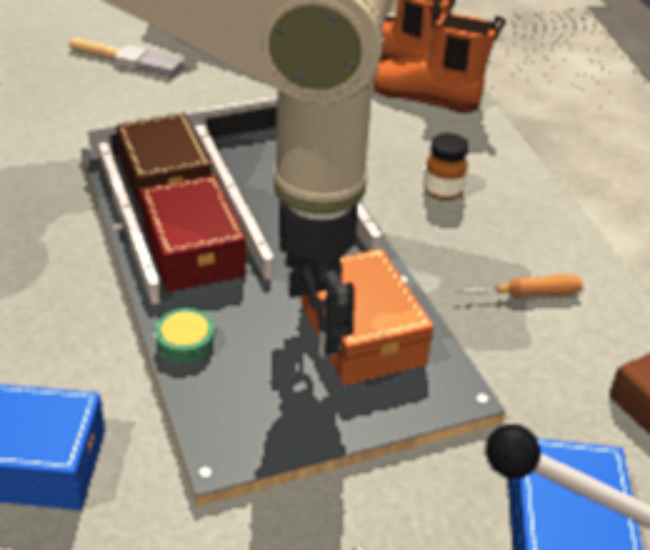

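The box is now centred and square before the mouth (scene crop: box at ~(237,305), lane between rails at rows ~235 and ~345). Next I back off, rise and go round behind it.

Request:
servo_tool:
  commands:
    - [[0,0,1,0,0,0,0],[0,0,2,0,0,0,0],[0,-1,2.5,0,0,0,0],[0,-5,2.5,0,0,0,0],[0,-8,2.5,0,0,0,0],[0,-8,2.5,0,0,0,0]]

```text
time: 4.95
tool_pos: [519.6, -200.5, 127.9]
tcp_rot: [-121.6, 89.4, -25.9]
ft_force: [1.6, -0.0, 0.1]
finger_gap: 85.4
```

```bash
python3 - <<'E'
from h import *
s,R0,p0=state();print(p0,plan(R0,p0,Rdown(5.65),np.r_[lane2w(0,-225),120]))
E
```

```text
[ 519.58350145 -200.46447604  127.94713221] (array([  0.92,  -8.08, -10.27]), array([89.97,  0.15,  0.63]))
```

Request:
servo_tool:
  commands:
    - [[80,0,-1,-3,8,0,0],[80,0,-2,-6,16,0,0],[80,0,-3,-8,24,0,0],[80,0,-4,-10,32,0,0],[80,0,-6,-10.3,40,0,0],[80,0,-7,-10.3,48,0,0],[80,0,-8,-10.3,56,0,0],[80,0,-8,-10.3,64,0,0]]

```text
time: 5.75
tool_pos: [606.8, -293.2, 121.2]
tcp_rot: [-7.7, 90.0, 23.7]
ft_force: [-0.5, 0.1, -1.1]
finger_gap: 58.9
```

Request:
servo_tool:
  commands:
    - [[80,0,0,0,8,0,0],[80,0,0,0,16,0,0],[80,0,0,0,24,0,0],[80,0,0,0,26,0,0],[80,0,0,0,26,0,0],[80,0,0,0,26,0,0]]

```text
time: 6.35
tool_pos: [606.0, -293.3, 121.3]
tcp_rot: [121.9, 90.0, 127.6]
ft_force: [-0.0, -0.2, 0.4]
finger_gap: 58.9
```

```bash
python3 st.py 5.65 0 -225 40
```

```text
6.35 [ 606.  -293.3  121.3] lane [  -4.  -223.1] jaw 5.71 tilt [-1.  0. -0.] f [-0.  -0.2  0.4] gap 58.9
y,z in lane: -0.0 1.0
(array([ 8.13, -0.19,  0.4 ]), array([ 0.06, -0.  , -0.  ]))
```

Request:
servo_tool:
  commands:
    - [[80,3,0,0.2,0,0,0],[80,6,0,0.4,0,0,0],[80,8,0,0.4,0,0,0],[80,8.1,0,0.4,0,0,0],[80,8.1,0.5,0.4,0,0,0],[80,8.1,1,0.4,0,0,0],[80,8.1,1.3,0.4,0,0,0],[80,8.1,1.3,0.4,0,0,0]]

```text
time: 7.15
tool_pos: [609.8, -279.7, 41.9]
tcp_rot: [-32.0, 89.9, -26.3]
ft_force: [-0.3, 0.2, 0.2]
finger_gap: 58.6
```

```bash
python3 st.py 5.65 0 -195 40;python3 look.py 4
```

```text
7.15 [ 609.8 -279.7   41.9] lane [   1.1 -210. ] jaw 5.68 tilt [-1.    -0.001  0.002] f [-0.3  0.2  0.2] gap 58.6
y,z in lane: -0.0 1.0
(array([ 0.19,  1.5 , -0.11]), array([0.03, 0.11, 0.07]))
scene 1196 [ 600.4 -186.6] [ 95.6 128.3] 5.57 [   1.  -116.4] [143.  83.  55.]
side 851 [444.   -8.6] [ 93.3 131.7] 4.21 [-137.2   76.2] [161.  69.  59.]
side 451 [ 588.7 -162. ] [84.6 78.6] 5.64 [ -8.2 -90.7] [243. 157.  93.]
```

View pics/scene4.png

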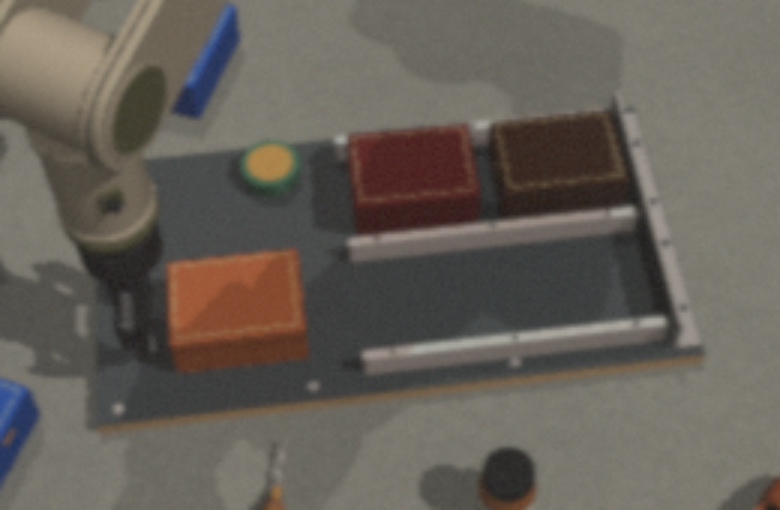

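Request:
servo_tool:
  commands:
    - [[80,0.1,0.6,-0.1,0,0,0],[80,0.1,1.2,-0.1,0,0,0],[80,0.1,1.6,-0.1,0,0,0],[80,0.1,2.0,-0.1,0,0,0],[80,0.1,2.4,-0.1,0,0,0],[80,0.1,2.8,-0.1,0,0,0],[80,0.1,3.2,-0.1,0,0,0],[80,0.1,3.6,-0.1,0,0,0]]

```text
time: 8.05
tool_pos: [604.4, -244.0, 39.3]
tcp_rot: [-83.3, 90.0, -77.6]
ft_force: [1.0, -1.9, -1.1]
finger_gap: 58.6
```

```bash
python3 st.py 5.65 0 -140 40;python3 look.py 5
```

```text
8.05 [ 604.4 -244.    39.3] lane [  -0.8 -173.9] jaw 5.63 tilt [-1. -0.  0.] f [ 1.  -1.9 -1.1] gap 58.6
y,z in lane: 0.0 1.0
(array([-0.07,  3.39,  0.07]), array([-0.02,  0.  ,  0.01]))
scene 1182 [ 598.6 -166.5] [ 95.1 126.7] 5.65 [  1.1 -96.2] [142.  83.  54.]
side 842 [444.   -8.4] [ 93.3 131.4] 4.21 [-137.2   76.3] [162.  69.  60.]
side 278 [ 576.3 -130. ] [61.9 66.3] 84.54 [-17.5 -57.6] [243. 156.  93.]
```

Request:
servo_tool:
  commands:
    - [[80,0,0.5,0,0,0,0],[80,0,1.0,0,0,0,0],[80,0,1.5,0,0,0,0],[80,0,2.0,0,0,0,0],[80,0,2.5,0,0,0,0],[80,0,3.0,0,0,0,0],[80,0,3.5,0,0,0,0],[80,0,4.0,0,0,0,0]]

```text
time: 8.95
tool_pos: [600.6, -204.2, 39.5]
tcp_rot: [-42.5, 90.0, -36.9]
ft_force: [1.0, -2.9, 0.8]
finger_gap: 58.5
```

```bash
python3 st.py 5.65 0 -95 40;python3 look.py 6
```

```text
8.95 [ 600.6 -204.2   39.5] lane [  -0.6 -133.9] jaw 5.63 tilt [-1. -0.  0.] f [ 1.  -2.9  0.8] gap 58.5
y,z in lane: 0.0 1.0
(array([-0.05,  3.89,  0.05]), array([-0.02,  0.02,  0.02]))
scene 1158 [ 595.1 -126. ] [ 96.  125.8] 4.88 [  1.7 -55.5] [140.  81.  53.]
side 855 [444.   -8.6] [ 93.3 131.7] 4.21 [-137.2   76.2] [165.  70.  60.]
side 251 [572.9 -97.2] [64.6 69.1] 3.76 [-17.6 -24.7] [238. 150.  89.]
```

View pics/scene6.png

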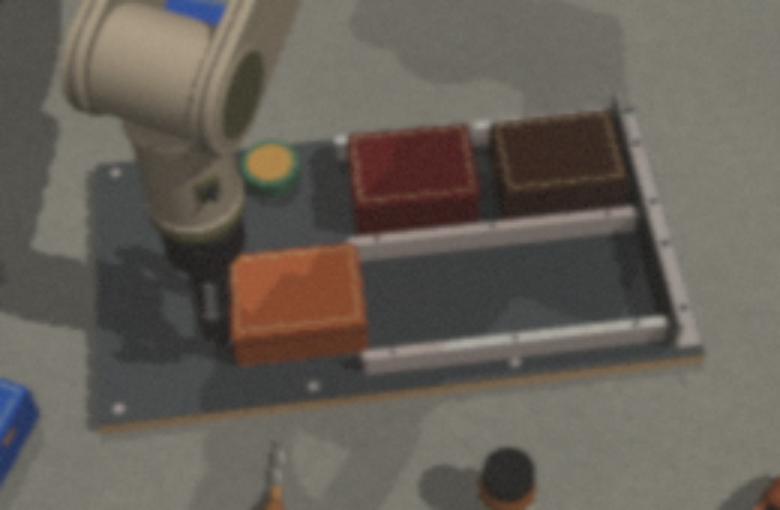

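```bash
cat > wl.py <<'E'
import sys
from h import *
from bench import r
c=r.calibration("wrist");p,d=r.snapshot("wrist")
import pickle;pickle.dump((c,p,d),open(f"w{sys.argv[1]}.pkl","wb"))
cv2.imwrite(f"pics/w{sys.argv[1]}.png",p[:,:,::-1])
E
python3 wl.py 6
```

```text
(no output)
```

View pics/w6.png

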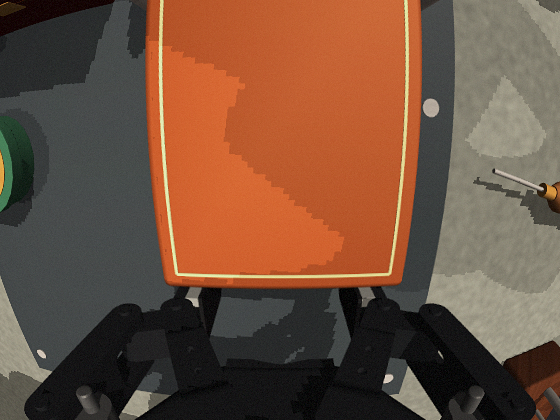

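```bash
cat > wm.py <<'E'
import sys,pickle
from h import *
c,p,d=pickle.load(open(f"w{sys.argv[1]}.pkl","rb"))
hsv=cv2.cvtColor(p,cv2.COLOR_RGB2HSV)
m=(hsv[...,0]>18)&(hsv[...,0]<32)&(hsv[...,1]>60)&(p[...,0]>190)&(p[...,1]>150)
m[290:]=0
v,u=np.nonzero(m);ok=(u>130)&(u<440);v,u=v[ok],u[ok]
L=w_=None
def lane(a): P=fray(a,c,76);return np.array([w2lane(q) for q in P])
X=lane(np.c_[u,v]);
def fit(S,ax):
    if len(S)<20: return None
    f=S[:,[1,0]] if ax==0 else S
    q=np.polyfit(f[:,0],f[:,1],1)
    for _ in range(3):
        e=abs(f[:,1]-np.polyval(q,f[:,0]));g=f[e<2];q=np.polyfit(g[:,0],g[:,1],1)
    return q
rear=np.percentile(X[:,1],2)
body=X[X[:,1]>rear+10]
l=fit(body[body[:,0]<-25],0);rr=fit(body[body[:,0]>25],0);b=fit(X[X[:,1]<rear+8],1)
for n,q,s in(("left",l,-1),("right",rr,-1),("rear",b,1)):
    if q is not None: print(n,"rel yaw",np.degrees(np.arctan(q[0]))*s if n=="rear" else -np.degrees(np.arctan(q[0])),"at rear+60" if n!="rear" else "at lat0",np.polyval(q,rear+60) if n!="rear" else q[1])
E
python3 wm.py 6
```

```text
left rel yaw -0.015625973276420686 at rear+60 -41.8829941131997
right rel yaw -0.10936493403583908 at rear+60 41.35873637203313
rear rel yaw -0.01071257113812465 at lat0 -115.88590221177058
```

The wrist view shows the box top between columns 150 and 420 with the fingers even behind its rear edge (row 285). It is square within 0.1° and centred within 0.3 mm.

Request:
servo_tool:
  commands:
    - [[80,0,0.5,0,0,0,0],[80,0,1.1,0,0,0,0],[80,0,1.7,0,0,0,0],[80,0,2.3,0,0,0,0],[80,0,2.9,0,0,0,0],[80,0,3.5,0,0,0,0],[80,0,4.1,0,0,0,0],[80,0,4.7,0,0,0,0]]

```text
time: 9.9
tool_pos: [595.7, -157.1, 39.2]
tcp_rot: [149.8, 90.0, 155.4]
ft_force: [-0.4, -2.3, -1.6]
finger_gap: 58.5
```

```bash
python3 st.py 5.65 0 -40 40;python3 look.py 7;python3 wl.py 7;python3 wm.py 7
```

```text
9.9 [ 595.7 -157.1   39.2] lane [ -0.8 -86.5] jaw 5.64 tilt [-1.  0. -0.] f [-0.4 -2.3 -1.6] gap 58.5
y,z in lane: 0.0 1.0
(array([-0.08,  4.65,  0.08]), array([-0.01, -0.01, -0.01]))
scene 1139 [591.  -79.2] [ 96.3 125.8] 4.26 [ 2.1 -8.5] [138.  80.  52.]
side 851 [443.9  -8.6] [ 93.4 131.7] 4.21 [-137.2   76.2] [169.  72.  62.]
left rel yaw -0.03255087310779642 at rear+60 -41.663704694309544
right rel yaw -0.07237109585476997 at rear+60 41.52158189020169
rear rel yaw 0.007748327021756577 at lat0 -68.4399956508471
```

View pics/w7.png

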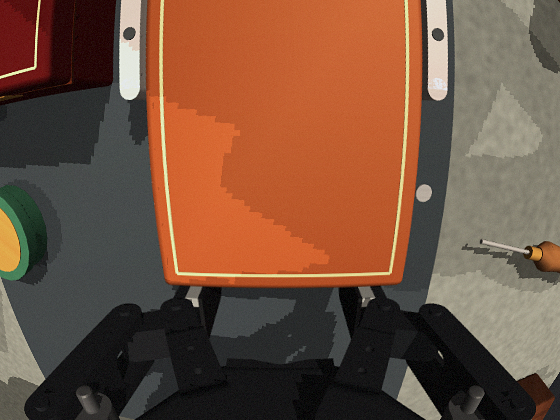

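```bash
cat > rm.py <<'E'
import sys,pickle
from h import *
c,p,d=pickle.load(open(f"w{sys.argv[1]}.pkl","rb"));rows=map(int,sys.argv[2:])
for v in rows:
    a=p[v].astype(int);w=(a.min(-1)>150)
    for lo,hi in((90,146),(424,470)):
        u=lo+np.nonzero(w[lo:hi])[0]
        if len(u): print(v,u.min(),u.max(),[w2lane(q).round(1).tolist() for q in fray([[u.min()-.5,v],[u.max()+.5,v]],c,48)])
E
python3 rm.py 7 10 50 70 90
```

```text
10 121 140 [[-72.3, 41.6], [-62.1, 39.7]]
10 427 445 [[62.8, 40.3], [72.7, 42.2]]
50 119 139 [[-72.6, 22.4], [-62.1, 20.8]]
50 428 447 [[62.7, 21.3], [73.0, 22.9]]
70 119 139 [[-72.6, 13.1], [-62.1, 11.8]]
70 428 447 [[62.7, 12.2], [73.0, 13.5]]
90 120 138 [[-72.3, 3.9], [-62.8, 2.9]]
90 428 446 [[62.9, 3.2], [72.7, 4.3]]
```

Request:
servo_tool:
  commands:
    - [[80,0,0.6,0,0,0,0],[80,0,1.3,0,0,0,0],[80,0,2.0,0,0,0,0],[80,0,2.7,0,0,0,0],[80,0,3.4,0,0,0,0],[80,0,4.1,0,0,0,0],[80,0,4.8,0,0,0,0],[80,0,5.5,0.05,0,0,0]]

```text
time: 10.85
tool_pos: [591.1, -102.5, 39.5]
tcp_rot: [-50.9, 90.0, -45.3]
ft_force: [0.3, -4.0, 2.9]
finger_gap: 58.5
```

```bash
python3 st.py 5.65 0 0 40;python3 wl.py 8;python3 wm.py 8; python3 rm.py 8 10 50 90 150 180
```

```text
10.85 [ 591.1 -102.5   39.5] lane [ -0.1 -31.7] jaw 5.64 tilt [-1. -0.  0.] f [ 0.3 -4.   2.9] gap 58.5
y,z in lane: 0.0 1.0
(array([-0.05,  3.17,  0.01]), array([-0.01,  0.02,  0.02]))
left rel yaw -0.012952820751328843 at rear+60 -41.137540399981496
right rel yaw -0.10213161039618773 at rear+60 42.06811857518589
rear rel yaw -0.062399306907279746 at lat0 -14.611813192490512
10 120 138 [[-72.2, 96.0], [-62.5, 94.2]]
10 426 444 [[63.0, 94.5], [72.9, 96.4]]
50 118 137 [[-72.6, 76.8], [-62.5, 75.3]]
50 427 445 [[62.9, 75.5], [72.7, 77.0]]
90 119 138 [[-72.3, 58.4], [-62.2, 57.2]]
90 426 445 [[62.6, 57.4], [72.8, 58.5]]
150 122 141 [[-72.5, 31.1], [-62.3, 30.5]]
150 424 442 [[63.1, 30.5], [73.1, 31.0]]
180 125 144 [[-72.5, 17.1], [-62.1, 16.8]]
180 424 439 [[64.6, 16.7], [73.1, 16.9]]
```

Still square and centred. Carrying on.

Request:
servo_tool:
  commands:
    - [[80,0,0.6,0,0,0,0],[80,0,1.3,0,0,0,0],[80,0,2.0,0,0,0,0],[80,0,2.7,0,0,0,0],[80,0,3.4,0,0,0,0],[80,0,4.1,0,0,0,0],[80,0,4.8,0,0,0,0],[80,0,5.5,0,0,0,0]]

```text
time: 11.7
tool_pos: [585.6, -47.6, 39.4]
tcp_rot: [-36.0, 90.0, -30.4]
ft_force: [1.0, -4.0, 3.0]
finger_gap: 58.7
```

```bash
python3 st.py 5.65 0 0 40;python3 wl.py 9;python3 wm.py 9; python3 look.py 9; python3 rm.py 9 10 150
```

```text
11.7 [585.6 -47.6  39.4] lane [-0.1 23.4] jaw 5.63 tilt [-1. -0.  0.] f [ 1. -4.  3.] gap 58.7
y,z in lane: 0.0 1.0
(array([-0.06, -2.34,  0.01]), array([-0.02,  0.01,  0.01]))
left rel yaw -0.02840248495369702 at rear+60 -41.17535575447998
right rel yaw -0.10047918520967096 at rear+60 42.01627890630187
rear rel yaw -0.10646960947752296 at lat0 40.58538867571008
scene 1067 [580.1  31.9] [ 95.2 124.2] 5.42 [  2.2 103.1] [133.  77.  50.]
side 853 [443.9  -8.6] [ 93.4 131.7] 4.21 [-137.2   76.2] [178.  75.  65.]
10 119 138 [[-72.7, 151.2], [-62.5, 149.3]]
10 426 444 [[62.9, 149.6], [72.7, 151.5]]
150 122 140 [[-72.5, 86.2], [-62.8, 85.7]]
150 424 442 [[63.0, 85.6], [72.9, 86.2]]
```

View pics/w9.png

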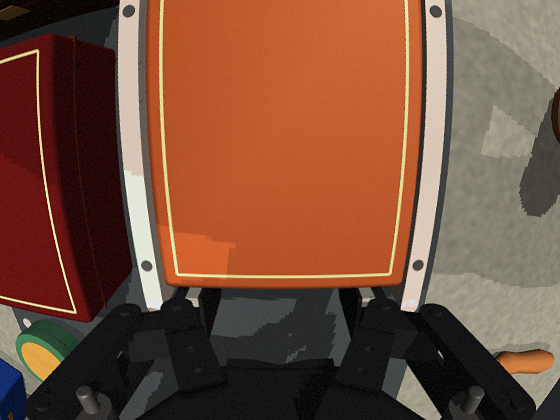

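View pics/side9.png

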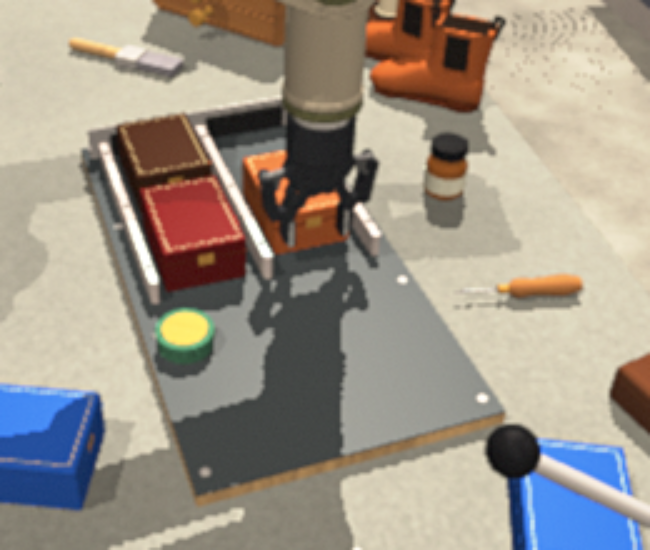

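```bash
python3 - <<'E'
from h import *
import pickle
c,p,d=pickle.load(open("w9.pkl","rb"))
# depth along the optical axis (z)
v,u=np.indices(d.shape);q=np.stack([u-c["cx"],v-c["cy"]],-1).astype(float);rr=np.linalg.norm(q,axis=-1);th=rr/c["fx"]
D=np.concatenate([q/np.maximum(rr,1e-6)[...,None]*np.tan(th)[...,None],np.ones(d.shape+(1,))],-1)*d[...,None]
P=D@c["pose"][:3,:3].T+c["pose"][:3,3]
dark=(p.max(-1)<75)&(d>0)&(v>290)
L=(P[...,:2]-M)@np.c_[ex,ey]
for lo,hi in((0,44),(44,50),(50,56),(56,62),(62,75),(75,95)):
    m=dark&(abs(L[...,0])>=lo)&(abs(L[...,0])<hi)&(P[...,2]>25)&(abs(L[...,1]-23)<40)
    if m.sum(): print(lo,hi,m.sum(),"minz",np.percentile(P[...,2][m],[0,2,50]).round(1))
E
```

```text
0 44 20659 minz [ 48.1  69.5 124.1]
44 50 3065 minz [ 72.9  89.2 100.7]
50 56 8583 minz [ 88.2  94.7 119.1]
56 62 4915 minz [ 30.3  94.8 127.4]
62 75 2134 minz [ 30.5  42.9 134.9]
75 95 568 minz [44.8 51.  68.6]
```

Linkages wider than the fingers stay above z≈88, about 40 mm clear of the rail tops (48). Continuing.

Request:
servo_tool:
  commands:
    - [[80,0,0.6,0,0,0,0],[80,0,1.3,0,0,0,0],[80,0,2.0,0,0,0,0],[80,0,2.7,0,0,0,0],[80,0,3.4,0,0,0,0],[80,0,4.1,0,0,0,0],[80,0,4.8,0,0,0,0],[80,0,5.5,0,0,0,0]]

```text
time: 12.65
tool_pos: [580.1, 7.2, 39.3]
tcp_rot: [151.3, 90.0, 156.9]
ft_force: [0.4, -2.5, -0.4]
finger_gap: 58.3
```

```bash
python3 st.py 5.65 0 157 40;python3 wl.py 10;python3 wm.py 10; python3 look.py 10
```

```text
12.65 [580.1   7.2  39.3] lane [-0.2 78.5] jaw 5.63 tilt [-1.  0. -0.] f [ 0.4 -2.5 -0.4] gap 58.3
y,z in lane: 0.0 1.0
(array([-0.07,  7.85,  0.02]), array([-0.02, -0.  , -0.  ]))
left rel yaw -0.07175237876625994 at rear+60 -40.677859157927834
right rel yaw -0.08770234566221181 at rear+60 42.501504446458256
rear rel yaw -0.11637724230247416 at lat0 95.69186790662897
scene 1040 [575.   87.6] [ 95.4 122.3] 5.42 [  2.7 159.1] [133.  77.  51.]
side 850 [443.9  -8.7] [ 93.4 131.9] 4.21 [-137.2   76.1] [180.  75.  65.]
```

Request:
servo_tool:
  commands:
    - [[80,0,0.6,0,0,0,0],[80,0,1.3,0,0,0,0],[80,0,2.0,0,0,0,0],[80,0,2.7,0,0,0,0],[80,0,3.4,0,0,0,0],[80,0,4.1,0,0,0,0],[80,0,4.7,0,0,0,0],[80,0,5.2,0,0,0,0]]

```text
time: 13.6
tool_pos: [575.2, 58.8, 39.5]
tcp_rot: [-22.2, 90.0, -16.5]
ft_force: [-0.6, -5.1, 4.0]
finger_gap: 58.4
```

```bash
python3 st.py 5.65 0 157 40;python3 wl.py 11;python3 wm.py 11; python3 look.py 11
```

```text
13.6 [575.2  58.8  39.5] lane [1.000e-01 1.304e+02] jaw 5.65 tilt [-1. -0.  0.] f [-0.6 -5.1  4. ] gap 58.4
y,z in lane: 0.0 1.0
(array([-0.05,  2.66, -0.01]), array([-0.  ,  0.02,  0.01]))
left rel yaw -0.044257780261510234 at rear+60 -40.695174412837595
right rel yaw -0.09222279176153655 at rear+60 42.499640379360955
rear rel yaw -0.08092764346492555 at lat0 147.46096689362324
scene 1014 [569.9 140. ] [ 95.4 120.5] 5.02 [  2.8 211.7] [137.  80.  53.]
side 845 [444.   -8.7] [ 93.2 132. ] 3.99 [-137.2   76.1] [181.  75.  65.]
```

View pics/scene11.png

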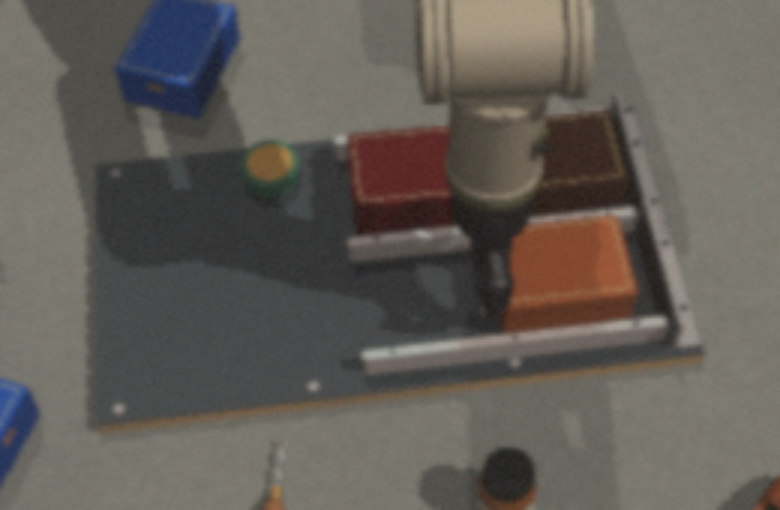

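View pics/w11.png

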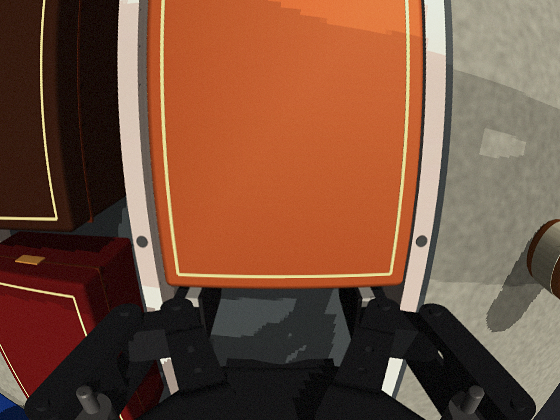

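Request:
servo_tool:
  commands:
    - [[80,0,0.3,0,0,0,0],[80,0,0.6,0,0,0,0],[80,0,0.9,0,0,0,0],[80,0,1.2,0,0,0,0],[80,0,1.4,0,0,0,0],[80,0,1.6,0,0,0,0],[80,0,1.8,0,0,0,0],[80,0,2.0,0,0,0,0]]

```text
time: 14.55
tool_pos: [573.1, 78.4, 39.3]
tcp_rot: [167.6, 90.0, 173.2]
ft_force: [-0.1, -2.1, -2.1]
finger_gap: 58.5
```

```bash
python3 st.py 5.65 0 157 40;python3 look.py 12
```

```text
14.55 [573.1  78.4  39.3] lane [ -0.2 150. ] jaw 5.63 tilt [-1.  0. -0.] f [-0.1 -2.1 -2.1] gap 58.5
y,z in lane: 0.0 1.0
(array([-0.07,  0.7 ,  0.02]), array([-0.02, -0.  , -0.  ]))
scene 1003 [568.5 159.1] [ 95.3 119.5] 5.65 [  3.2 230.8] [138.  81.  53.]
side 841 [444.2  -8.7] [ 92.3 132. ] 3.17 [-137.   76.] [179.  74.  64.]
```

View pics/scene12.png

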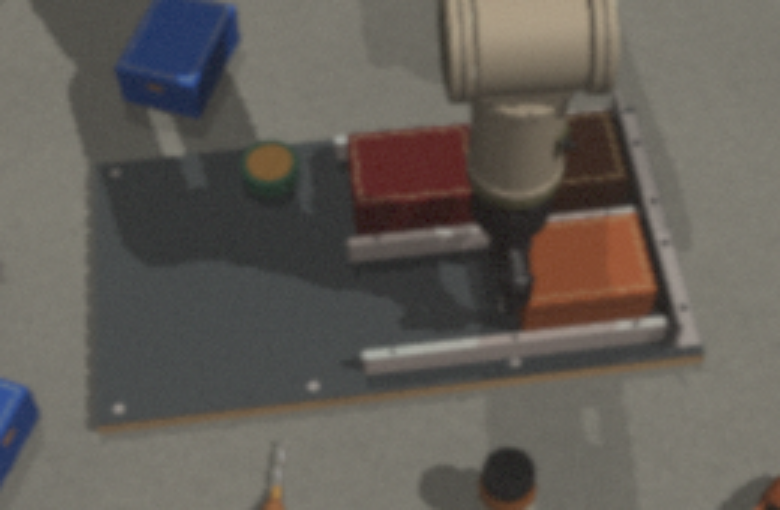

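Roughly 7–8 mm to go (box front edge at column ~650, stop face just beyond it). Slow steps with a force check.

Request:
servo_tool:
  commands:
    - [[80,0,0.1,0,0,0,0],[80,0,0.2,0,0,0,0],[80,0,0.3,0,0,0,0],[80,0,0.4,0,0,0,0],[80,0,0.5,0,0,0,0]]

```text
time: 15.15
tool_pos: [572.8, 83.2, 39.4]
tcp_rot: [-25.2, 90.0, -19.6]
ft_force: [0.6, -2.2, -0.3]
finger_gap: 59.0
```

Request:
servo_tool:
  commands:
    - [[80,0,0.1,0,0,0,0],[80,0,0.15,0,0,0,0]]

```text
time: 15.35
tool_pos: [572.6, 84.7, 39.4]
tcp_rot: [-23.3, 90.0, -17.6]
ft_force: [-0.6, -3.0, 0.5]
finger_gap: 58.3
```

Request:
servo_tool:
  commands:
    - [[80,0,0.05,0,0,0,0],[80,0,0.1,0,0,0,0]]

```text
time: 15.55
tool_pos: [572.5, 85.7, 39.4]
tcp_rot: [-27.9, 90.0, -22.3]
ft_force: [0.3, -3.0, 1.6]
finger_gap: 58.4
```

Request:
servo_tool:
  commands:
    - [[80,0,0.05,0,0,0,0],[80,0,0.1,0,0,0,0]]

```text
time: 15.75
tool_pos: [572.4, 86.6, 39.5]
tcp_rot: [-39.9, 90.0, -34.3]
ft_force: [0.2, -6.7, 1.2]
finger_gap: 58.7
```

```bash
python3 st.py 5.65 0 157 40
```

```text
15.75 [572.4  86.6  39.5] lane [  0.  158.2] jaw 5.63 tilt [-1. -0.  0.] f [ 0.2 -6.7  1.2] gap 58.7
y,z in lane: 0.0 1.0
(array([-0.05, -0.12, -0.  ]), array([-0.02,  0.02,  0.01]))
```

Request:
servo_tool:
  commands:
    - [[80,0,0.05,0,0,0,0]]

```text
time: 15.85
tool_pos: [572.4, 86.6, 39.4]
tcp_rot: [-74.4, 89.9, -68.7]
ft_force: [0.6, -7.2, 1.1]
finger_gap: 58.7
```

Request:
servo_tool:
  commands:
    - [[80,0,0.05,0,0,0,0]]

```text
time: 15.95
tool_pos: [572.5, 86.6, 39.4]
tcp_rot: [-78.3, 89.9, -72.7]
ft_force: [2.4, -9.9, 0.7]
finger_gap: 58.8
```

```bash
python3 st.py 5.65 0 157 40;python3 wl.py 13;python3 wm.py 13
```

```text
15.95 [572.5  86.6  39.4] lane [1.000e-01 1.583e+02] jaw 5.64 tilt [-1.    -0.002  0.   ] f [ 2.4 -9.9  0.7] gap 58.8
y,z in lane: 0.0 1.0
(array([-0.06, -0.13, -0.01]), array([-0.01,  0.02,  0.1 ]))
left rel yaw -0.0032200745691591953 at rear+60 -40.31196633054847
right rel yaw -0.11659516555931852 at rear+60 42.91579682833303
rear rel yaw -0.09967418301162197 at lat0 175.39061103038998
```

The hand stalled at the stop with force rising 3→10 N, so the box is home. Backing straight off, then up.

Request:
servo_tool:
  commands:
    - [[80,0,-0.3,0,0,0,0],[80,0,-1,0,0,0,0],[80,0,-2,0,0,0,0],[80,0,-3.5,0,0,0,0],[80,-1,-4.0,0,0,0,0],[80,-5,-4.0,0,0,0,0],[80,-9,-5.0,0,0,0,0],[80,-12,-6.0,0,0,0,0]]

```text
time: 16.8
tool_pos: [578.9, 27.3, 162.9]
tcp_rot: [-3.6, 89.8, 2.1]
ft_force: [0.9, 0.1, 0.7]
finger_gap: 58.5
```

Request:
servo_tool:
  commands:
    - [[80,-2,-5,0,0,0,0],[80,-4,-10,0,0,0,0],[80,-4,-15,0,0,0,0],[80,-4,-18,0,0,0,0],[80,-4,-18,0,0,0,0]]

```text
time: 17.3
tool_pos: [595.6, -156.7, 200.5]
tcp_rot: [-61.8, 89.9, -56.5]
ft_force: [-0.3, 0.3, -0.5]
finger_gap: 58.6
```

```bash
python3 st.py 5.65 0 157 40;python3 look.py 14
```

```text
17.3 [ 595.6 -156.7  200.5] lane [ -0.9 -86.1] jaw 5.32 tilt [-1.    -0.002  0.001] f [-0.3  0.3 -0.5] gap 58.6
y,z in lane: 0.01 1.0
(array([16.  , 24.35, -0.07]), array([-0.33,  0.06,  0.12]))
scene 1166 [568.9 162.8] [ 97.  128.9] 5.65 [  4.  234.4] [154.  91.  60.]
side 636 [564.1 155.9] [ 95.8 142.2] 4.02 [ -1.4 228. ] [237. 145.  79.]
side 839 [444.   -8.9] [ 93.3 130.6] 4.21 [-137.2   75.9] [167.  70.  61.]
```

View pics/scene14.png

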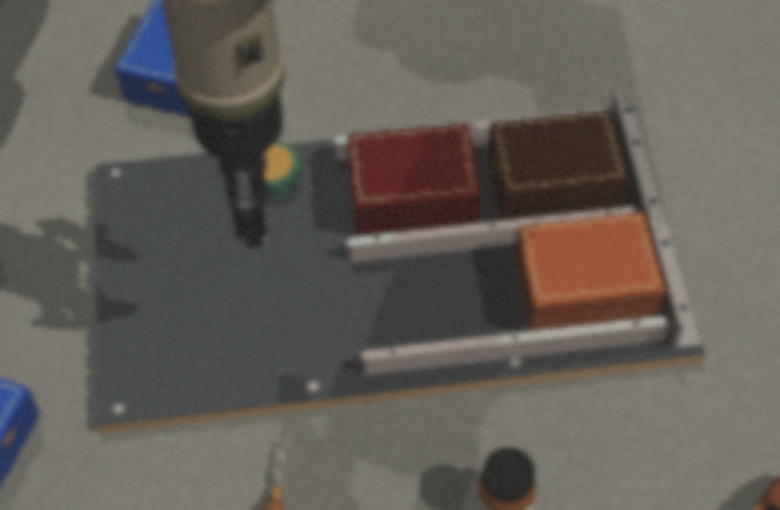

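View pics/side14.png

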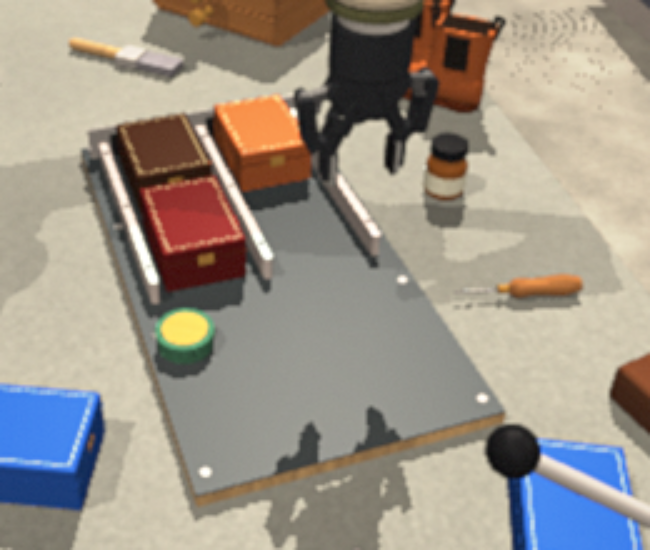

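The scene shows the tan box at the stop (crop (590,268)), yaw 5.65° equal to the rack's, 234.4 mm along against 235 wanted. The hand is clear and the bystanders are unmoved. Handing in.

```bash
python3 -c "
from bench import r
print(r.hand_in())"
```

```text
the job is handed in; nothing more can be done
None
```

The tan box is home against the rubber end stop, and I've handed the job in at about 17 s.

- **Pushing:** I first pushed the box sideways with the open fingers until it was centred and square before the mouth. Then I pushed it from behind with two fingers, straight down the lane. It was never lifted or tipped. At the end I backed straight off and lifted the hand clear.
- **Rails:** wrist-camera checks on the way down the lane showed the box within about 1.3 mm of the middle and about 0.1° of square, against 14 mm to spare on each side. The fingers stayed about 18 mm from the rails, and the wider linkages were about 40 mm above them.
- **End stop:** on the last steps the hand stopped advancing while the push force rose from 3 to 10 N.
- **Final view:** the scene camera puts the box 234.4 mm past the mouth (235 wanted) at 5.65°, the same as the rack. The tin, jar, awl and the two neighbouring boxes look where they were, and the robot touches nothing.
- **Disagreements:** the cameras differ on the final sideways position, from about 0 to 2.6 mm off the middle. The side camera's last reading also showed the box 1.6° off and some 6 mm short. The hand partly hid the box in that view and its outline took in part of the front face, so I trusted the scene and wrist cameras instead.

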